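Kit up two tablet test sets

ROBOT

A 6-joint arm with a two-finger parallel gripper is mounted at the origin on the work surface. World frame = base frame: x ahead of the robot, y to its left, z up, the work surface at z = 0. Lengths are in m, angles in degrees, forces in N, time in s.
With the tool pointing down it reaches from about 0.4 to 0.825 m from the base axis. Payload 7 kg.
Tool frame: the origin (TCP) lies on the centre line of the jaws, within the pads' length; the fingertips stand 19 mm ahead of it and the grasp point (between the pads) is the TCP (r.tip_extent is the distance from the TCP to the fingertips, in m); z points along the fingers, y is the line along which they close (so a half turn about z gives the same grasp; the last joint's range is limited). The gripper opens to 88 mm and grips with 3 to 60 N. Pads are 19 mm wide; open, the fingers measure 130 mm over their backs; the gripper's body (78 mm by 193 mm) begins 47 mm behind the grasp point.
Start: joints at [86.064, 20.546, 0.682, 0, -70.136, -16.507], TCP at [0.236, 0.632, 0.246] pointing down, gripper open.
Joint ranges: [-176.03, 176.03], [-82.01, 121.73], [-58.28, 71.71], [-173.87, 95.51], [-174.79, -0.11], [-173.66, 173.66]. Speed limits (degrees/s): [136.94, 136.94, 172.46, 180, 180, 180].

INTERFACE

Orientations are given as [roll, pitch, yaw] about the fixed x, y, z axes, in that order (R = Rz(yaw) Ry(pitch) Rx(roll)).
In Python, from plant import r gives the robot as it stands. The module is installed in compiled form; this text tells all that it offers.
- The arm moves only by the tool jog_arm, never from a script. Its argument "deltas" is a list that holds one entry, the list of rows, each a list of 5 numbers: the opening, from -1 (shut) to 1 (fully open), then the shift along the world's x, y, z in cm, then the turn about the world's z in rad. In form: [[[claw, dx, dy, dz, turn], ...]]. A call has 1 to 8 rows; each row shifts and turns the commanded pose from where the row before left it; what a row does not reach is not made up. A row lasts 1/8 s, in which the tool goes at most 62.5 mm and 10.7 degrees, less where a joint would pass 70% of its speed; a pose out of reach is approached as far as the arm can. A call with a gripper value outside its range is refused whole. The fingers move at their own pace and stop on an object; "force" is the grip in N (left out, the last holds). Time passes only in rows, so rows that do not move let the fingers close. It gives the time, the measured TCP pose, the force, the opening and the grip force at its end, in the units of the state.
- r.get_state(): the state, without advancing time (a new reading comes with each control period).
- r.capture(name): name is "side" or "top" or "wrist"; returns the picture (400x640x3 uint8, blue, green, red); there is no depth.
- r.camera_info(name): a dict with "fx", "fy", "cx", "cy" (pixels), "k1" (the pictures are not rectified: a ray, as slopes to the right and down, at radius r is drawn at 1 + k1 r^2 times it, then the intrinsics apply), "view" (4x4, takes a point from world to camera coordinates). Camera axes: x right, y up, looking along -z (the intrinsics and any distortion apply to the point x, -y, -z); pixel columns grow to the right and rows downward; lengths in m; the calibration is good to about 2 mm. A picture is of the moment at which its call begins: read the wrist's pose just before it. camera_info takes no time and is no camera call; for the wrist camera it gives the pose at the moment of the call.
- r.close_job(): hands the job in; it is judged then, once.
The state is a dict: "time_s": time; "joints": joint angles; "qd": joint speeds; "joint_torque": joint torques, N m; "tcp_pos": TCP position; "eef_rot": TCP orientation; "contact_force": force on the tool from outside, world axes, zero at the start; "moment": the same for the moment, N m; "gripper_width": finger opening in m; "gripper_force": force on a finger pad.
Only numpy, scipy, OpenCV 4.12 (cv2) and the standard library are available. Lean on these libraries where they do the work, as an engineer would, in place of code of your own. Each camera call takes 0.05 s, during which the arm holds its last target. There are 200 camera calls.

TASK

Make up two test kits, each thing upright and centred on its mark: in the blue tray the white basket on the big round mark, the red-capped jar on the small round one and the timer on the rectangle; in the yellow tray the black basket on the big round mark and the green-capped jar on the small round one. Set the things down gently and tip nothing over. Leave the white-capped jar, the little porcelain crucible and the brass weight where they are.

Things in the scene. Friction and masses are not known exactly. Their poses are not given: they have to be found in the camera images.
- blue_tray: blue kit tray fixed to the bench: 120 mm (x) by 256 mm (y), rim 10 mm high, 4 mm thick; floor 4 mm above the origin. White floor marks: big round one, 100 mm, at the centre (basket); small round one, 50 mm, at y = -90 mm (jar); black-edged rectangle, 44 mm (x) by 60 mm (y), at y = +90 mm (timer). Origin: centre of the underside; z up
- yellow_tray: yellow kit tray fixed to the bench: 120 mm (x) by 256 mm (y), rim 10 mm high, 4 mm thick; floor 4 mm above the origin. White floor marks: big round one, 100 mm, at the centre (basket); small round one, 50 mm, at y = -90 mm (jar); no third mark. Origin: centre of the underside; z up
- white_basket: six-tube tablet test basket: two frosted white round plates, 90 mm diameter, at heights 0-6 and 77-83 mm, joined by thin steel pillars (no tubes in it). Steel spindle, 12 mm diameter, upright on the axis to 155 mm; frosted white guard disc, 50 mm diameter, on it at 98-104 mm; grip the bare spindle above that. Loose, 300 g. Origin: centre of the underside, z up the spindle
- black_basket: six-tube tablet test basket: two black round plates, 90 mm diameter, at heights 0-6 and 77-83 mm, joined by thin steel pillars, with glass tubes between them. Steel spindle, 12 mm diameter, upright on the axis to 155 mm; black guard disc, 50 mm diameter, on it at 98-104 mm; grip the bare spindle above that. Loose, 350 g. Origin: centre of the underside, z up the spindle
- red_jar: amber glass sample jar with a red screw cap and a paper band: 38 mm in diameter, 72 mm tall (cap from 54 mm up). Loose, about 120 g. Origin: centre of the underside, z up
- green_jar: amber glass sample jar with a green screw cap and a paper band: 38 mm in diameter, 72 mm tall (cap from 54 mm up). Loose, about 120 g. Origin: centre of the underside, z up
- timer: white electronic timer block, 34 mm (its x) by 50 mm (its y), 50 mm tall, with a dark display and three orange buttons on top. Loose, about 110 g. Origin: centre of the underside, z up
- white_jar: amber glass sample jar with a white screw cap and a paper band: 38 mm in diameter, 72 mm tall (cap from 54 mm up). Loose, about 120 g. Origin: centre of the underside, z up. Belongs to no kit: not to be moved
- crucible: small empty white porcelain crucible (open cup), 42 mm across the rim, 40 mm tall, loose, 50 g, not to be moved. Origin: centre of the underside, z up
- weight: brass calibration weight with a knob, 32 mm in diameter, 46 mm tall, loose, 200 g, not to be moved. Origin: centre of the underside, z up
There are look-alikes about, which are no part of the job. Leave any purple look-alike of the red_jar alone.

How it is judged:
By the outcome, as a careful person would: the job done as asked, in the order asked, and still so for the second after the job is handed in, with the robot touching nothing.
It also fails if it takes over 128 s, if anything falls off the work surface, if the arm or the gripper's body presses on something with over 40 N, if the wrist force passes 120 N, or if a joint passes its speed limit or range.

## Working session

There is one attempt and no reset: what is moved stays moved. The work goes in short steps, Python scripts to look and compute and a tool call to move; the robot and the scene stay as the last step left them, time stands still between calls to the robot, and variables do not carry over. Pictures are saved under pics/ and viewed, at most 17 in all, crops included, and the job is handed in when it is done.

Besides the shell and the picture viewer there is one more tool, called after "Request:" as name([rows], argument=value, ...), one row to a line, values as JSON. jog_arm: Moves the arm, as the interface text tells. Its arguments: {"type":"object","properties":{"deltas":{"type":"array"},"force":{"type":"number"}},"required":["deltas"]}

```bash
mkdir -p pics; cat > h.py <<'E'
import numpy as np, cv2
from plant import r
def proj(info,P):
    P=np.atleast_2d(P); V=np.array(info["view"]); c=(V[:3,:3]@P.T).T+V[:3,3]
    u=c[:,0]/-c[:,2]; v=-c[:,1]/-c[:,2]; d=1+info["k1"]*(u*u+v*v)
    return np.c_[info["fx"]*u*d+info["cx"],info["fy"]*v*d+info["cy"]]
def ray(info,px):
    x=(px[0]-info["cx"])/info["fx"]; y=(px[1]-info["cy"])/info["fy"]; u,v=x,y
    for _ in range(30):
        d=1+info["k1"]*(u*u+v*v); u,v=x/d,y/d
    V=np.array(info["view"]); R=V[:3,:3]; o=-R.T@V[:3,3]; d=R.T@np.array([u,-v,-1.])
    return o,d/np.linalg.norm(d)
def atz(info,px,z):
    o,d=ray(info,px); return o+d*(z-o[2])/d[2]
def tri(obs):
    A=np.zeros((3,3));b=np.zeros(3);L=[]
    for info,px in obs:
        o,d=ray(info,px);M=np.eye(3)-np.outer(d,d);A+=M;b+=M@o;L.append((M,o))
    p=np.linalg.solve(A,b);return p,[float(np.linalg.norm(M@(p-o))) for M,o in L]
E
python3 - <<'E'
from h import *
s=r.get_state();print(s,r.tip_extent)
for n in("side","top","wrist"):
    i=r.camera_info(n);print(n,i);cv2.imwrite(f"pics/{n}0.png",r.capture(n))
E
```

```text
{'time_s': 0.0, 'joints': array([ 8.60631686e+01,  2.05898171e+01,  6.32337459e-01, -1.98065653e-02,
       -7.01359291e+01, -1.65071283e+01]), 'qd': array([ 0.0058913 , -0.00927879,  0.00218317, -0.06132675, -0.03509937,
        0.0648405 ]), 'joint_torque': array([ 3.24154826e-04, -5.82714415e+01,  2.93053883e+01,  6.99757263e+00,
        7.02723657e-03, -1.67411736e-04]), 'tcp_pos': array([0.23563249, 0.63203258, 0.244631  ]), 'eef_rot': array([ 1.79905150e+02, -8.69118498e-03, -2.04506977e+01]), 'contact_force': array([-0.52623   , -0.19746085, -0.04968358]), 'moment': array([ 0.01323585, -0.02607103,  0.03070252]), 'gripper_force': 0.0, 'gripper_width': 0.087668236066157} 0.019
side {'fx': 442.3938847809647, 'fy': 442.3938847809647, 'cx': 313.5230323943186, 'cy': 200.06461825094183, 'k1': -0.057269472359717806, 'view': array([[ 0.82453141, -0.56578224,  0.00619731, -0.43110686],
       [ 0.42822411,  0.63114794,  0.64674291, -0.23087761],
       [-0.36982707, -0.53060601,  0.7626829 , -0.68620671],
       [ 0.        ,  0.        ,  0.        ,  1.        ]])}
top {'fx': 399.45806446875747, 'fy': 399.45806446875747, 'cx': 318.01800568388336, 'cy': 202.7655289711034, 'k1': -0.062090910260683814, 'view': array([[ 0.01245347, -0.99987348,  0.00989602,  0.00732205],
       [ 0.99767289,  0.01308833,  0.06691417, -0.52934942],
       [-0.06703523,  0.00903968,  0.99770966, -0.83863788],
       [ 0.        ,  0.        ,  0.        ,  1.        ]])}
wrist {'fx': 355.5016688233438, 'fy': 355.5016688233438, 'cx': 325.08893415430487, 'cy': 200.455220793641, 'k1': -0.0004488623176359916, 'view': array([[-0.34963516, -0.93688535,  0.00105045,  0.67465945],
       [ 0.89974099, -0.33608546, -0.27841106,  0.03515828],
       [ 0.26119229, -0.09639716,  0.96046144, -0.38980633],
       [ 0.        ,  0.        ,  0.        ,  1.        ]])}
```

View pics/top0.png

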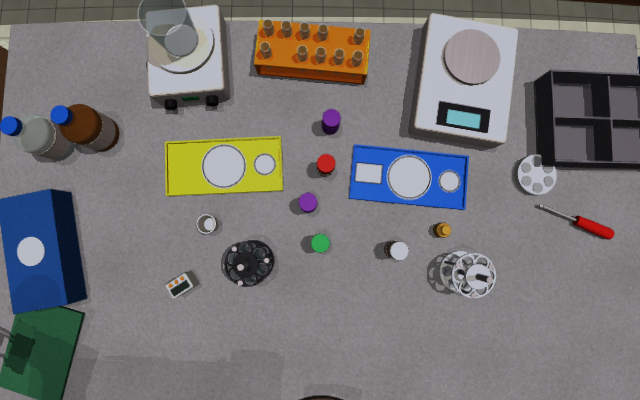

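View pics/side0.png

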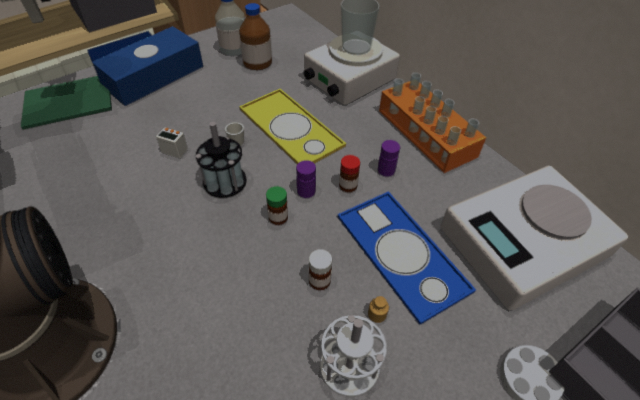

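Top: blue tray marks at (409,176),(450,181),(369,173); yellow at (223,166),(264,164). Red (326,163), green (320,243), white jar (397,250), weight (443,230), crucible (206,224), timer (179,285), baskets (248,263),(473,275). Side shows the same things, all upright.

```bash
python3 - <<'E'
import cv2
t=cv2.imread("pics/top0.png");s=cv2.imread("pics/side0.png")
cv2.imwrite("pics/tc.png",cv2.resize(t[125:305,155:505],None,fx=2.28,fy=2.28,interpolation=2))
cv2.imwrite("pics/sc.png",cv2.resize(s[80:400,140:480],None,fx=1.87,fy=1.87,interpolation=2))
E
```

```text
(no output)
```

View pics/tc.png

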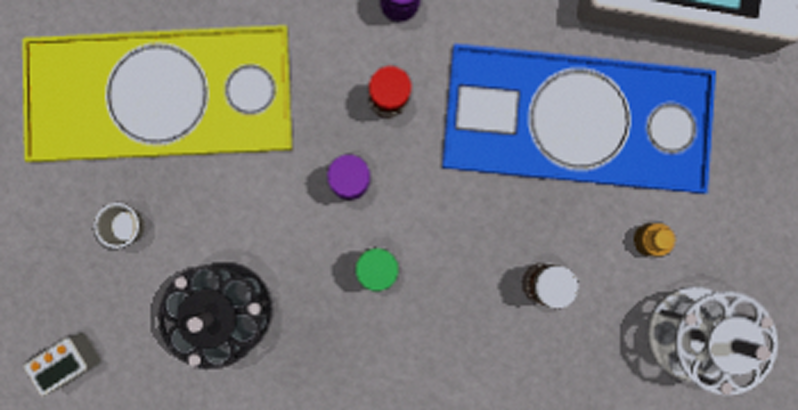

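View pics/sc.png

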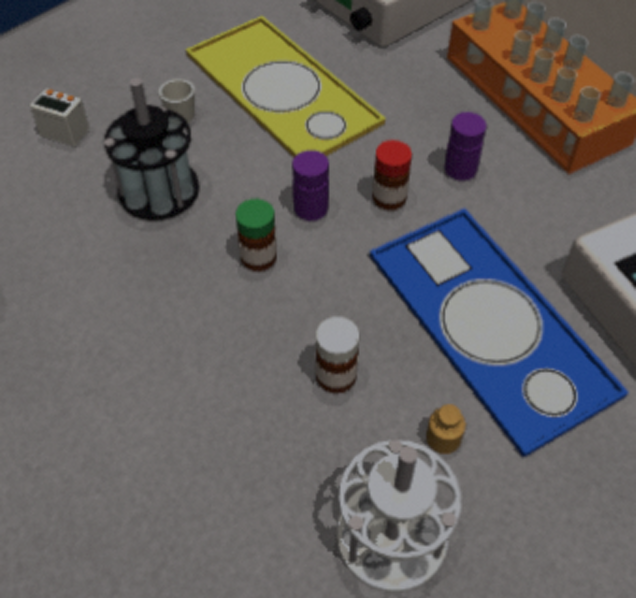

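View pics/wrist0.png

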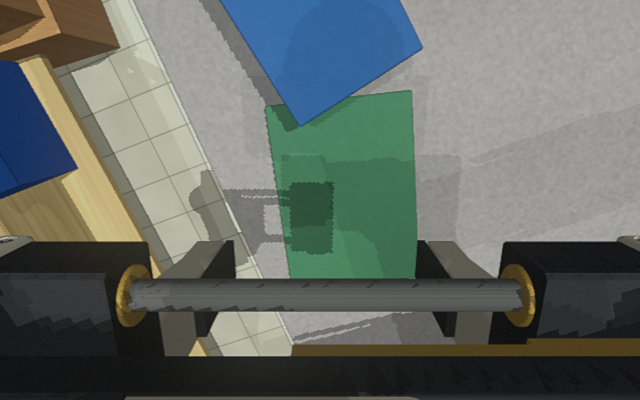

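```bash
python3 - <<'E'
from h import *
T=r.camera_info("top");S=r.camera_info("side")
t=lambda x,y:((x+.5)/2.28+155-.5,(y+.5)/2.28+125-.5)
s=lambda x,y:((x+.5)/1.87+140-.5,(y+.5)/1.87+80-.5)
D={"Bbig":((580,118),(491,321)),"Bsm":((671,128),(550,392)),"Brect":((488,110),(438,257)),
"Ybig":((157,94),(282,86)),"Ysm":((250,90),(326,125)),
"red":((390,87),(393,155)),"green":((377,269),(256,215)),"white":((557,287),(338,332)),"purp":((349,176),(311,166)),
"wsp":((764,353),(406,454)),"bsp":((195,324),(138,82)),"timer":((57,366),(61,100)),"cruc":((117,226),(177,90)),"wgt":((658,237),(448,412))}
for k,(a,b) in D.items():
    p,e=tri([(T,t(*a)),(S,s(*b))]);print(k,np.round(p*1000).astype(int),np.round(np.array(e)*1000,1),"r",round(np.hypot(*p[:2]),3))
im=cv2.imread("pics/top0.png");hsv=cv2.cvtColor(im,cv2.COLOR_BGR2HSV)
for n,lo,hi in(("blue",(100,150,60),(125,255,255)),("yel",(22,120,80),(35,255,255))):
    m=cv2.inRange(hsv,lo,hi);m[:,:130]=0
    c=max(cv2.findContours(m,0,2)[0],key=cv2.contourArea);rc=cv2.boxPoints(cv2.minAreaRect(c))
    P=np.array([atz(T,q,.01) for q in rc]);print(n,np.round(P*1000),"c",P.mean(0)*1000,"yaw from rect")
    for a,b in((0,1),(1,2),(2,3)):
        d=P[b]-P[a];print(np.linalg.norm(d)*1000,np.degrees(np.arctan2(d[1],d[0])))
# timer yaw: top edges
c=[(24,366),(69,337),(89,366),(44,394)]
P=np.array([atz(T,t(*q),.05) for q in c]);print(np.round(P*1000),P.mean(0))
for a,b in((0,1),(1,2),(2,3),(3,0)):
    d=P[b]-P[a];print(np.linalg.norm(d)*1000,np.degrees(np.arctan2(d[1],d[0])))
E
```

```text
Bbig [ 591 -186    2] [0.2 0.2] r 0.62
Bsm [ 583 -276    3] [0.7 0.7] r 0.645
Brect [597 -97   5] [0.4 0.4] r 0.605
Ybig [609 222   4] [0.9 0.9] r 0.648
Ysm [614 132   5] [0.9 0.9] r 0.628
red [608   0  67] [0.3 0.3] r 0.608
green [446   9  68] [0.8 0.8] r 0.446
white [ 433 -149   73] [0.9 0.9] r 0.458
purp [528  35  67] [0.8 0.8] r 0.529
wsp [ 384 -297  155] [0.5 0.5] r 0.486
bsp [405 152 155] [1.2 1.2] r 0.432
timer [357 293  54] [2.5 2.5] r 0.462
cruc [481 246  42] [0.7 0.7] r 0.541
wgt [ 477 -250   39] [0.6 0.6] r 0.539
blue [[ 541.  -51.   10.]
 [ 660.  -62.   10.]
 [ 639. -321.   10.]
 [ 519. -307.   10.]] c [ 589.56438474 -185.19241778   10.        ] yaw from rect
119.9101744969023 -5.316838302113424
259.1316542753582 -94.6899409984202
121.08291662568028 173.34486073373188
yel [[662. 357.  10.]
 [676.  98.  10.]
 [555.  91.  10.]
 [541. 347.  10.]] c [608.64385973 223.1362425   10.        ] yaw from rect
259.22535942779547 -86.92336609757537
120.88277815005408 -176.40856591781412
256.34847187405643 93.21323322091642
[[353. 326.  50.]
 [380. 285.  50.]
 [355. 267.  50.]
 [329. 307.  50.]] [0.35421826 0.29604873 0.05      ]
48.34693548785417 -56.417409673455204
31.7321458181155 -143.61846385424636
47.77549870497901 122.69331272489299
31.025780806291575 37.51311113378613
```

Heights and spacings agree with the text (marks about 4 mm, caps about 70, spindles 155; reach 0.43–0.65 m). Moving over towards the white basket.

Request:
jog_arm([
  [[1,2.7,-4.2,0,0],[1,2.7,-4.2,0,0],[1,2.7,-4.2,0,0],[1,2.7,-4.2,0,0],[1,2.7,-4.2,0,0],[1,2.7,-4.2,0,0],[1,2.7,-4.2,0,0],[1,2.7,-4.2,0,0]],
])

```text
time_s: 1.15
tcp_pos: [0.4523, 0.295, 0.2455]
eef_rot: [-180.0, 0.0, -20.4]
contact_force: [1.2, 1.4, 0.3]
gripper_width: 0.0877
gripper_force: 0.0
```

Request:
jog_arm([
  [[1,0.6,-4,0,0],[1,0.6,-4,0,0],[1,0.6,-4,0,0],[1,0.6,-4,0,0],[1,0.6,-4,0,0],[1,0.6,-4,0,0],[1,0.6,-4,0,0],[1,0,0,0,0]],
])

```text
time_s: 2.15
tcp_pos: [0.4936, 0.0144, 0.2454]
eef_rot: [180.0, 0.0, -20.6]
contact_force: [-0.5, -0.1, 0.4]
gripper_width: 0.0878
gripper_force: 0.0
```

Request:
jog_arm([
  [[1,-1.5,-3.5,0,0],[1,-1.5,-3.5,0,0],[1,-1.5,-3.5,0,0],[1,-1.5,-3.5,0,0],[1,-1.5,-3.5,0,0],[1,-1.5,-3.5,0,0],[1,-1.5,-3.5,0,0],[1,0,0,0,0]],
])

```text
time_s: 3.15
tcp_pos: [0.388, -0.2295, 0.2454]
eef_rot: [180.0, 0.0, -20.6]
contact_force: [-0.9, 0.5, -0.4]
gripper_width: 0.0874
gripper_force: 0.0
```

```bash
cat > w.py <<'E'
from h import *
import sys
def snap(name):
    s=r.get_state();i=r.camera_info("wrist");im=r.capture("wrist")
    cv2.imwrite(f"pics/{name}.png",im);np.save(f"pics/{name}.npy",i,allow_pickle=True)
    print(name,"t",round(s["time_s"],2),"tcp",np.round(s["tcp_pos"]*1000,1),"rot",np.round(s["eef_rot"],1),"j",np.round(s["joints"]),"F",np.round(s["contact_force"],1),"w",round(s["gripper_width"]*1000,1))
    return im,i,s
E
python3 - <<'E'
from w import *
im,i,s=snap("w1")
p=s["tcp_pos"]
print("tcp px",proj(i,[p,[p[0],p[1],.155],[p[0],p[1],0],[.384,-.297,.155],[.384,-.297,0],[.477,-.25,.046]]))
E
```

```text
w1 t 3.15 tcp [ 388.  -229.5  245.4] rot [180.    0.  -20.6] j [ -5.  -1. -26.  -0. -65.  75.] F [-0.9  0.5 -0.4] w 87.4
tcp px [[325.7965974  277.48312663]
 [325.59427629 212.52843267]
 [325.45711811 168.49669567]
 [423.14312839 183.77456889]
 [385.21348491 150.23995059]
 [312.04911348  79.33489855]]
```

View pics/w1.png

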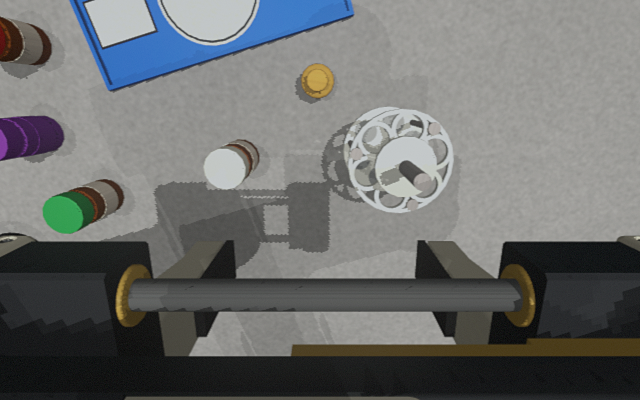

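Wrist view: white basket's spindle top at about (425,185), projected (423,184); weight at (317,80). Good agreement within ~2 mm.

```bash
python3 - <<'E'
from w import *
i=np.load("pics/w1.npy",allow_pickle=True).item()
im=cv2.imread("pics/w1.png");cv2.imwrite("pics/w1c.png",cv2.resize(im[90:230,330:470],None,fx=4,fy=4,interpolation=2))
for q in((425,185),(427,186)):print(atz(i,q,.155))
print(atz(i,(317,80),.046),atz(i,(225,169),.072))
E
```

```text
[ 0.38276356 -0.29791843  0.155     ]
[ 0.38163967 -0.29897021  0.155     ]
[ 0.47489896 -0.25397365  0.046     ] [ 0.43224212 -0.15041476  0.072     ]
```

View pics/w1c.png

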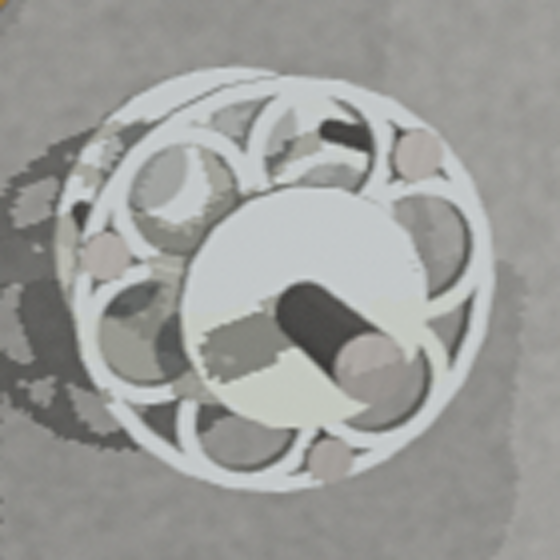

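Request:
jog_arm([
  [[1,-0.2,-3.4,0,0],[1,-0.2,-3.35,0,0],[1,0,0,-2.5,0],[1,0,0,-2.5,0],[1,0,0,-2.5,0],[1,0,0,-2.5,0],[1,0,0,-1.3,0],[1,0,0,0,0]],
])

```text
time_s: 4.2
tcp_pos: [0.3849, -0.2954, 0.132]
eef_rot: [180.0, 0.1, -20.4]
contact_force: [-0.9, -0.1, 0.2]
gripper_width: 0.0877
gripper_force: 0.0
```

Request:
jog_arm([
  [[-1,0,0,0,0],[-1,0,0,0,0],[-1,0,0,0,0],[-1,0,0,0,0],[-1,0,0,0,0],[-1,0,0,0,0],[-1,0,0,0,0],[-1,0,0,0,0]],
], force=25)

```text
time_s: 5.2
tcp_pos: [0.3848, -0.2961, 0.1325]
eef_rot: [180.0, 0.0, -20.4]
contact_force: [-0.9, -1.6, 0.5]
gripper_width: 0.0132
gripper_force: 0.7
```

Request:
jog_arm([
  [[-1,0,0,0,0],[-1,0,0,0,0],[-1,0,0,0.5,0],[-1,0,0,1.5,0],[-1,0,0,2,0],[-1,0,0,2,0],[-1,0,0,2,0],[-1,0,0,0.5,0]],
])

```text
time_s: 6.2
tcp_pos: [0.3856, -0.2963, 0.2197]
eef_rot: [-180.0, -0.2, -20.4]
contact_force: [0.5, 0.1, -3.5]
gripper_width: 0.0115
gripper_force: 25.0
```

Request:
jog_arm([
  [[-1,1.5,0.8,0,0],[-1,3,1.6,0,0],[-1,3,1.6,0,0],[-1,3,1.6,0,0],[-1,3,1.6,0,0],[-1,3,1.6,0,0],[-1,2.5,1.4,0,0],[-1,1.5,0.8,0,0]],
])

```text
time_s: 7.2
tcp_pos: [0.5909, -0.1847, 0.2162]
eef_rot: [180.0, 0.1, -20.4]
contact_force: [-0.0, -1.0, -3.6]
gripper_width: 0.0115
gripper_force: 25.0
```

```bash
python3 - <<'E'
from w import *
im,i,s=snap("w2")
print(s["gripper_force"])
cv2.imwrite("pics/s2.png",r.capture("side"))
a=cv2.imread("pics/s2.png")[60:380,200:560];b=im
cv2.imwrite("pics/m2.png",np.hstack([cv2.resize(a,(427,380)),cv2.resize(b[:,150:500],(350,380))]))
E
```

```text
w2 t 7.2 tcp [ 590.9 -184.7  216.2] rot [ 1.80e+02  1.00e-01 -2.04e+01] j [  1.  17.  -9.  -0. -65.  69.] F [-0.  -1.  -3.6] w 11.5
24.99791532754898
```

View pics/m2.png

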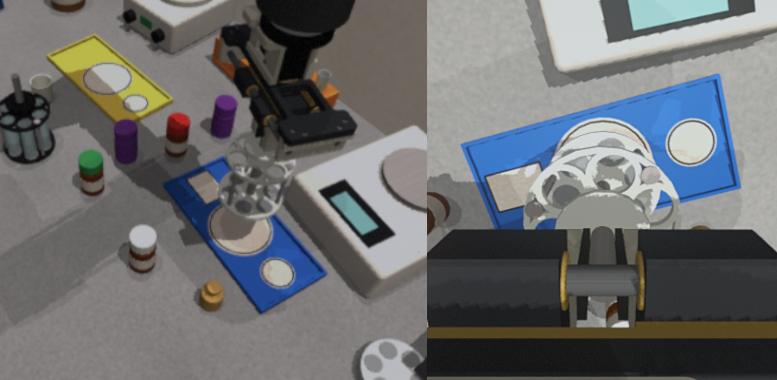

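Basket held upright over the blue tray; wrist shows the small mark at (414,149) and the rectangle at (238,197).

```bash
python3 - <<'E'
from w import *
i=np.load("pics/w2.npy",allow_pickle=True).item();im=cv2.imread("pics/w2.png")
print(proj(i,[[.583,-.276,.004],[.5985,-.096,.004]]))
hsv=cv2.cvtColor(im,cv2.COLOR_BGR2HSV);m=cv2.inRange(hsv,(0,0,130),(179,70,255))
n,l,st,c=cv2.connectedComponentsWithStats(m)
for k in range(1,n):
    if st[k,4]>400: print(st[k],c[k],atz(i,c[k],.004)*1000)
E
```

```text
[[414.83602376 150.28749886]
 [241.71149541 197.30362378]]
[     0      0    640    278 114525] [341.06645711 124.23979044] [ 632.13908227 -216.22614237    4.        ]
[ 351    0  101   32 2170] [393.73317972  11.27695853] [ 708.60471784 -293.35657191    4.        ]
[ 389  124   51   51 1849] [413.7187669  149.44726879] [ 584.18230673 -275.20094293    4.        ]
[ 26 233  39  43 805] [ 48.22732919 253.5515528 ] [613.59061349 124.77814168   4.        ]
[ 501  312   97   44 3885] [548.25585586 332.78558559] [ 326.69986067 -360.80635713    4.        ]
[ 85 331  33  25 528] [100.99242424 345.04356061] [491.98425294 131.40545733   4.        ]
```

Request:
jog_arm([
  [[-1,0,-0.1,-1.5,0],[-1,0,0,-2,0],[-1,0,0,-2,0],[-1,0,0,-1,0],[-1,0,0,-0.6,0],[-1,0,0,-0.4,0],[-1,0,0,-0.3,0],[-1,0,0,0,0]],
])

```text
time_s: 8.3
tcp_pos: [0.5898, -0.187, 0.1397]
eef_rot: [-180.0, -0.0, -20.4]
contact_force: [-0.3, -0.1, -2.8]
gripper_width: 0.0112
gripper_force: 25.0
```

Request:
jog_arm([
  [[-1,0,0,-0.1,0],[-1,0,0,-0.1,0],[-1,0,0,-0.1,0],[-1,0,0,0,0],[-1,0,0,0,0]],
])

```text
time_s: 8.93
tcp_pos: [0.5898, -0.1871, 0.1366]
eef_rot: [180.0, -0.0, -20.4]
contact_force: [0.1, 0.2, -2.1]
gripper_width: 0.0115
gripper_force: 25.0
```

Request:
jog_arm([
  [[-1,0,0,-0.05,0],[-1,0,0,-0.05,0],[-1,0,0,0,0],[-1,0,0,0,0]],
])

```text
time_s: 9.43
tcp_pos: [0.59, -0.1871, 0.1364]
eef_rot: [-180.0, -0.0, -20.4]
contact_force: [-2.0, -0.1, 5.1]
gripper_width: 0.0115
gripper_force: 25.0
```

Request:
jog_arm([
  [[-0.6,0,0,0,0],[-0.3,0,0,0,0],[0,0,0,0,0],[0,0,0,0,0],[0,0,0,2,0],[0,0,0,3,0],[0,0,0,3,0],[0,0,0,3,0]],
])

```text
time_s: 10.42
tcp_pos: [0.5897, -0.187, 0.2465]
eef_rot: [-180.0, 0.0, -20.4]
contact_force: [0.5, 0.2, 0.1]
gripper_width: 0.0437
gripper_force: 0.0
```

```bash
python3 - <<'E'
from w import *
i=np.load("pics/w2.npy",allow_pickle=True).item();T=r.camera_info("top")
b=atz(i,(276,84),0);print("corner base",b,atz(T,(416,136),0))
for h in(.03,.04,.05,.06,.07):print(h,proj(i,[[b[0],b[1],h]]))
im,j,s=snap("w3")
cv2.imwrite("pics/t3.png",r.capture("top"))
hsv=cv2.cvtColor(im,cv2.COLOR_BGR2HSV)
m=cv2.inRange(hsv,(0,170,90),(4,255,255))
n,l,st,c=cv2.connectedComponentsWithStats(m);
for k in range(1,n):
    if st[k,4]>200:print(st[k],c[k],atz(j,c[k],.068))
print(proj(j,[[.608,0,.072]]))
a=cv2.imread("pics/t3.png")[100:300,250:520]
cv2.imwrite("pics/m3.png",np.hstack([cv2.resize(a,(432,320)),cv2.resize(im[:,:],(368,320))]))
E
```

```text
corner base [ 0.68859122 -0.17102888  0.        ] [ 0.68253979 -0.20279252  0.        ]
0.03 [[271.41942382  82.81793781]]
0.04 [[269.69647372  82.37331806]]
0.05 [[267.85921623  81.89920305]]
0.06 [[265.89588584  81.39255711]]
0.07 [[263.79304494  80.84991325]]
w3 t 10.43 tcp [ 589.7 -187.   246.5] rot [-180.     0.   -20.4] j [  0.  15.  -7.  -0. -68.  69.] F [0.5 0.2 0.1] w 43.7
[114 210  40  32 960] [133.45625    228.04791667] [ 6.11979951e-01 -4.28609070e-04  6.80000000e-02]
[[132.92547377 233.40688288]]
```

View pics/m3.png

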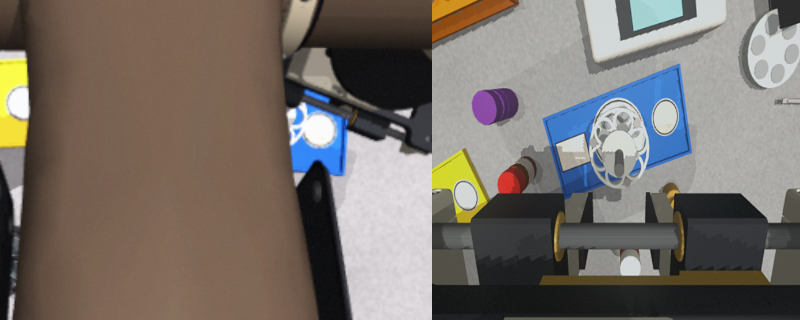

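White basket stands centred on its mark, weight untouched; red jar at wrist (133,228). On to the red jar.

Request:
jog_arm([
  [[1,0.2,2,0,0],[1,0.2,3,0,0],[1,0.3,4,0,0],[1,0.3,4,0,0],[1,0.3,3,0,0],[1,0.3,1.7,0,0],[1,0.2,1,0,0],[1,0,0,0,0]],
])

```text
time_s: 11.52
tcp_pos: [0.6078, 0.0002, 0.2452]
eef_rot: [180.0, 0.0, -20.4]
contact_force: [-0.1, -0.2, 0.2]
gripper_width: 0.0878
gripper_force: 0.0
```

```bash
cat > cap.py <<'E'
from w import *
def cap(name,lo,hi,z,xy):
    im,j,s=snap(name);hsv=cv2.cvtColor(im,cv2.COLOR_BGR2HSV)
    m=cv2.inRange(hsv,lo,hi);n,l,st,c=cv2.connectedComponentsWithStats(m)
    print("exp",proj(j,[[*xy,z]]))
    for k in range(1,n):
        if st[k,4]>150:
            print(st[k],c[k],"V",np.percentile(hsv[...,2][l==k],[10,50,90]),np.round(atz(j,c[k],z)*1000,1))
            cs=cv2.findContours((l==k).astype(np.uint8),0,2)[0];(x,y),rr=cv2.minEnclosingCircle(cs[0]);print("circ",x,y,rr,np.round(atz(j,(x,y),z)*1000,1))
    return im,j,s
E
python3 - <<'E'
from cap import *
im,j,s=cap("w4",(0,170,90),(4,255,255),.072,(.609,0))
cv2.imwrite("pics/w4c.png",cv2.resize(im[100:300,200:450],None,fx=2.4,fy=2.4))
E
```

```text
w4 t 11.53 tcp [6.078e+02 2.000e-01 2.452e+02] rot [180.    0.  -20.4] j [ 18.  14.  -8.  -0. -68.  51.] F [-0.1 -0.2  0.2] w 87.8
exp [[325.19819059 182.57075638]]
[ 306  162   41   41 1285] [325.65525292 181.83190661] V [137. 186. 200.] [ 6.095e+02 -6.000e-01  7.200e+01]
circ 326.1590270996094 181.2864532470703 20.953144073486328 [609.8  -1.2  72. ]
```

View pics/w4c.png

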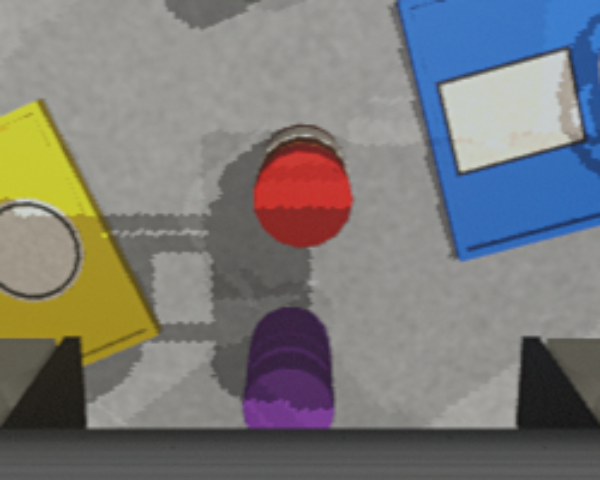

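Red cap centred at about (326,183), i.e. (609,0) mm, clear of the purple one behind. Descending.

Request:
jog_arm([
  [[1,0.1,0,-3,0],[1,0,0,-3,0],[1,0,0,-3,0],[1,0,0,-3,0],[1,0,0,-3,0],[1,0,0,-2.2,0],[1,0,0,-2,0],[1,0,0,0,0]],
])

```text
time_s: 12.58
tcp_pos: [0.6076, -0.0013, 0.0521]
eef_rot: [179.9, 0.1, -20.5]
contact_force: [0.6, -0.9, -0.8]
gripper_width: 0.0876
gripper_force: 0.0
```

Request:
jog_arm([
  [[-1,0,0,0,0],[-1,0,0,0,0],[-1,0,0,0,0],[-1,0,0,0,0],[-1,0,0,0,0],[-1,0,0,0,0],[-1,0,0,0,0],[-1,0,0,0,0]],
], force=15)

```text
time_s: 13.58
tcp_pos: [0.6088, -0.0, 0.0536]
eef_rot: [180.0, -0.0, -20.4]
contact_force: [-0.5, -0.5, 0.7]
gripper_width: 0.0376
gripper_force: 15.0
```

Request:
jog_arm([
  [[-1,0,0,0.5,0],[-1,0,0,2,0],[-1,0,0,3,0],[-1,0,0,3,0],[-1,0,0,3,0],[-1,0,0,3,0],[-1,0,0,3,0],[-1,0,0,2.2,0]],
])

```text
time_s: 14.58
tcp_pos: [0.6088, 0.0, 0.2522]
eef_rot: [-180.0, -0.1, -20.4]
contact_force: [0.3, 0.6, -1.9]
gripper_width: 0.0373
gripper_force: 15.0
```

Request:
jog_arm([
  [[-1,-0.2,-2,0,-0.15],[-1,-0.3,-4,0,-0.15],[-1,-0.4,-4,0,-0.15],[-1,-0.4,-4,0,-0.15],[-1,-0.4,-4,0,-0.15],[-1,-0.3,-4,0,-0.15],[-1,-0.3,-3.5,0,-0.15],[-1,-0.2,-2,0,-0.15]],
])

```text
time_s: 15.58
tcp_pos: [0.5831, -0.2766, 0.2503]
eef_rot: [180.0, 0.0, -89.6]
contact_force: [0.4, -0.7, -1.3]
gripper_width: 0.0375
gripper_force: 15.0
```

```bash
python3 - <<'E'
from w import *
im,i,s=snap("w5")
print(s["gripper_force"],proj(i,[[.5835,-.2755,.004]]))
m=cv2.inRange(cv2.cvtColor(im,cv2.COLOR_BGR2HSV),(0,0,130),(179,70,255))
n,l,st,c=cv2.connectedComponentsWithStats(m)
for k in range(1,n):
    if st[k,4]>400: print(st[k],c[k],atz(i,c[k],.004)*1000)
E
```

```text
w5 t 15.57 tcp [ 583.1 -276.6  250.3] rot [180.    0.  -89.6] j [ -8.  18.  -3.  -0. -69.   9.] F [ 0.4 -0.7 -1.3] w 37.5
14.989708811044693 [[324.50834565 169.18658312]]
[     0      0    640    278 133763] [327.06191548 115.61568595] [ 581.20348933 -332.89257995    4.        ]
[274   0  71  17 847] [308.99763872   6.4309327 ] [ 599.71520769 -436.29532352    4.        ]
[ 173  128   38   81 2555] [191.15655577 167.99138943] [ 729.96520171 -275.78849883    4.        ]
[ 302  146   46   45 1498] [324.6188251 168.3411215] [ 583.3851113  -276.44428818    4.        ]
[ 275  204   89   48 1216] [310.09539474 221.99342105] [ 599.61923135 -213.83279742    4.        ]
[ 559  312   39   44 1262] [577.92709984 331.02377179] [261.74718285 -70.10145299   4.        ]
```

Request:
jog_arm([
  [[-1,0,0,-2,0],[-1,0,0,-3,0],[-1,0,0,-3,0],[-1,0,0,-3,0],[-1,0,0,-3,0],[-1,0,0,-2.7,0],[-1,0,0,-1.5,0],[-1,0,0,-0.6,0]],
])

```text
time_s: 16.62
tcp_pos: [0.5836, -0.2749, 0.0619]
eef_rot: [179.9, 0.0, -89.2]
contact_force: [0.1, 0.6, -1.7]
gripper_width: 0.0376
gripper_force: 15.0
```

Request:
jog_arm([
  [[-1,0,0,-0.1,0],[-1,0,0,-0.1,0],[-1,0,0,-0.1,0],[-1,0,0,0,0],[-1,0,0,0,0]],
])

```text
time_s: 17.25
tcp_pos: [0.5839, -0.2751, 0.0598]
eef_rot: [-180.0, -0.0, -89.2]
contact_force: [0.5, -0.6, -0.7]
gripper_width: 0.0374
gripper_force: 15.0
```

Request:
jog_arm([
  [[-1,0,0,-0.1,0],[-1,0,0,-0.1,0],[-1,0,0,0,0],[-1,0,0,0,0]],
])

```text
time_s: 17.75
tcp_pos: [0.5838, -0.2751, 0.0577]
eef_rot: [-180.0, -0.0, -89.2]
contact_force: [-0.4, -0.2, -0.1]
gripper_width: 0.0375
gripper_force: 15.0
```

Request:
jog_arm([
  [[-1,0,0,-0.05,0],[-1,0,0,0,0],[-1,0,0,0,0]],
])

```text
time_s: 18.12
tcp_pos: [0.5838, -0.2751, 0.0576]
eef_rot: [-180.0, -0.0, -89.2]
contact_force: [-1.1, -0.1, 5.7]
gripper_width: 0.0377
gripper_force: 15.0
```

Request:
jog_arm([
  [[-0.1,0,0,0,0],[0.2,0,0,0,0],[0.5,0,0,0,0],[0.5,0,0,1,0],[0.5,0,0,3,0],[0.5,0,0,5,0],[0.5,0,0,5,0],[0.5,0,0,5,0]],
])

```text
time_s: 19.12
tcp_pos: [0.5836, -0.275, 0.2497]
eef_rot: [-179.9, -0.0, -89.2]
contact_force: [0.8, -1.3, -0.8]
gripper_width: 0.0655
gripper_force: 0.0
```

```bash
python3 - <<'E'
from cap import *
cap("w6",(0,170,90),(4,255,255),.076,(.5834,-.276))
E
```

```text
w6 t 19.12 tcp [ 583.6 -275.   249.7] rot [-179.9   -0.   -89.2] j [ -8.  18.  -3.   0. -69.   9.] F [ 0.8 -1.3 -0.8] w 65.5
exp [[325.41408192 182.66214818]]
[310 189  31  15 223] [326.37219731 196.62331839] V [201.2 204.  205. ] [ 582.3 -262.9   76. ]
circ 325.0 195.0 15.03339672088623 [ 583.6 -264.5   76. ]
```

Request:
jog_arm([
  [[1,-0.3,3.5,0.2,0.08],[1,-0.3,4,0,0.08],[1,-0.3,4,0,0.08],[1,-0.3,4,0,0.08],[1,-0.3,4,0,0.08],[1,-0.3,4,0,0.08],[1,-0.3,4,0,0.1],[1,-0.3,0,0,0]],
])

```text
time_s: 20.18
tcp_pos: [0.5597, 0.0022, 0.2497]
eef_rot: [-179.9, -0.0, -55.7]
contact_force: [0.2, -0.1, -0.8]
gripper_width: 0.0875
gripper_force: 0.0
```

Request:
jog_arm([
  [[1,-3,4.2,0,0],[1,-3,4.2,0,0],[1,-3,4.2,0,0],[1,-3,4.2,0,0],[1,-3,4.2,0,0],[1,-3,4.2,0,0],[1,-2.5,4.2,0,0],[1,0,0,0,0]],
])

```text
time_s: 21.18
tcp_pos: [0.3538, 0.2959, 0.2496]
eef_rot: [-179.9, 0.0, -55.8]
contact_force: [-0.1, 0.1, -0.5]
gripper_width: 0.0876
gripper_force: 0.0
```

```bash
python3 - <<'E'
from w import *
im,i,s=snap("w7")
cv2.imwrite("pics/w7c.png",cv2.resize(im[60:300,160:480],None,fx=2.5,fy=2.5))
print(proj(i,[[.3555,.296,.05]]))
E
```

```text
w7 t 21.18 tcp [353.8 295.9 249.6] rot [-179.9    0.   -55.8] j [ 64.  -0. -25.   0. -65. -30.] F [-0.1  0.1 -0.5] w 87.6
[[323.94732164 176.47887236]]
```

View pics/w7c.png

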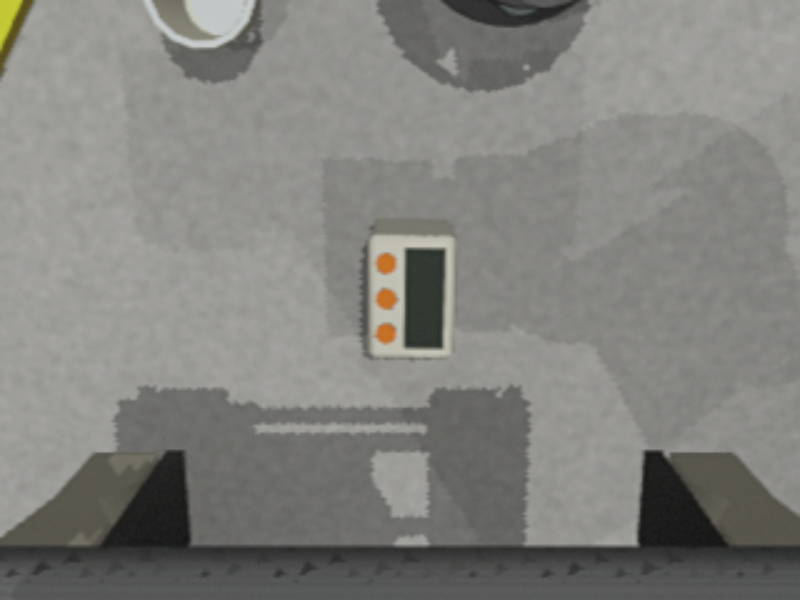

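Timer sits squarely between the jaws, centre at full-image (324,178), ≈(354.5,297.5) mm, aligned within about 1°.

Request:
jog_arm([
  [[1,0.05,0.15,-3,0],[1,0,0,-3.5,0],[1,0,0,-3.5,0],[1,0,0,-3.5,0],[1,0,0,-3,0],[1,0,0,-2.7,0],[1,0,0,-2.2,0],[1,0,0,0,0]],
])

```text
time_s: 22.22
tcp_pos: [0.3555, 0.2934, 0.034]
eef_rot: [179.8, -0.1, -56.1]
contact_force: [0.4, 0.3, 0.7]
gripper_width: 0.0876
gripper_force: 0.0
```

Request:
jog_arm([
  [[-1,0,0,0,0],[-1,0,0,0,0],[-1,0,0,0,0],[-1,0,0,0,0],[-1,0,0,0,0],[-1,0,0,0,0],[-1,0,0,0,0],[-1,0,0,0,0]],
], force=15)

```text
time_s: 23.22
tcp_pos: [0.3553, 0.2955, 0.0351]
eef_rot: [-180.0, 0.0, -56.0]
contact_force: [-1.0, -0.2, 1.6]
gripper_width: 0.0343
gripper_force: 14.9
```

Request:
jog_arm([
  [[-1,0,0,0.5,0],[-1,0,0,2,0],[-1,0,0,3,0],[-1,0,0,3.5,0],[-1,0,0,3.5,0],[-1,0,0,3.5,0],[-1,0,0,3.5,0],[-1,0,0,2,0]],
])

```text
time_s: 24.22
tcp_pos: [0.3554, 0.2956, 0.2521]
eef_rot: [-179.9, 0.1, -56.0]
contact_force: [0.1, -0.0, -3.0]
gripper_width: 0.034
gripper_force: 14.9
```

Request:
jog_arm([
  [[-1,1.5,-1.5,0,-0.05],[-1,2.5,-2.5,0,-0.1],[-1,2.5,-2.5,0,-0.1],[-1,3,-3,0,-0.1],[-1,3,-3,0,-0.1],[-1,3,-3,0,-0.1],[-1,2.5,-2.5,0,-0.1],[-1,2,-2,0,-0.03]],
])

```text
time_s: 25.22
tcp_pos: [0.5558, 0.0941, 0.2499]
eef_rot: [180.0, -0.0, -95.1]
contact_force: [-0.5, 1.3, -1.8]
gripper_width: 0.034
gripper_force: 14.9
```

Request:
jog_arm([
  [[-1,0.5,-2,0,0],[-1,0.6,-3,0,0],[-1,0.7,-3,0,0],[-1,0.7,-3,0,0],[-1,0.7,-3,0,0],[-1,0.6,-3,0,0],[-1,0.5,-2,0,0],[-1,0,0,0,0]],
])

```text
time_s: 26.22
tcp_pos: [0.5982, -0.0956, 0.2498]
eef_rot: [180.0, -0.0, -95.0]
contact_force: [-1.0, 0.7, -1.1]
gripper_width: 0.0339
gripper_force: 14.9
```

```bash
python3 - <<'E'
from w import *
g=lambda n:np.load(f"pics/{n}.npy",allow_pickle=True).item()
print("timer",atz(g("w7"),(324.4,178.4),.05),"rect w4",atz(g("w4"),(413.7,145.8),.004))
im,i,s=snap("w8")
print(proj(i,[[.598,-.096,.004]]))
cv2.imwrite("pics/w8c.png",cv2.resize(im[60:380,160:480],None,fx=1.8,fy=1.8))
E
```

```text
timer [0.35406377 0.29733344 0.05      ] rect w4 [ 0.59866835 -0.09677034  0.004     ]
w8 t 26.23 tcp [598.2 -95.6 249.8] rot [180.  -0. -95.] j [  9.  14.  -8.  -0. -68. -14.] F [-1.   0.7 -1.1] w 33.9
[[324.9903662  168.01911612]]
```

View pics/w8c.png

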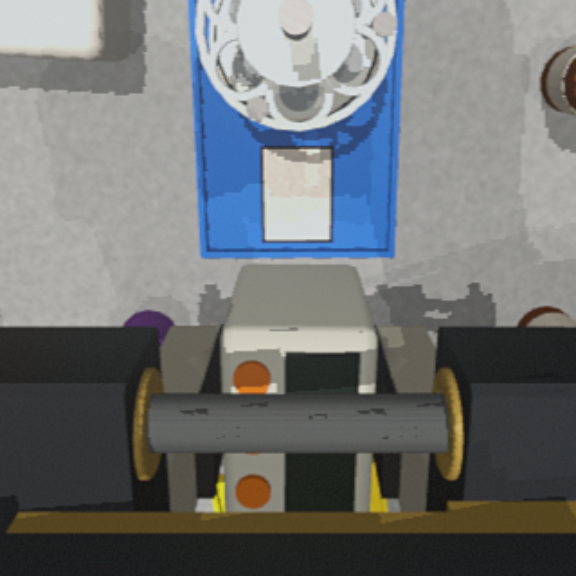

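Timer held square; the rectangle shows at full-image (325,168) as predicted for (598,-96). Locating the timer in the jaws by its end buttons (300,270) and (300,333).

```bash
python3 - <<'E'
from w import *
i=np.load("pics/w8.npy",allow_pickle=True).item()
p=np.array([.5982,-.0956,.2498]);y=np.radians(-95);ux=np.array([np.cos(y),np.sin(y),0])
for q in((300,270),(300,332.8),(300,238+15.5)):
    a=atz(i,q,.2498+.0149);print((a-p)@ux*1000)
E
```

```text
11.107101253513362
-17.06329837192347
18.007938036391383
```

Request:
jog_arm([
  [[-1,0,-0.2,-2,0],[-1,0,0,-3.5,0],[-1,0,0,-3.5,0],[-1,0,0,-3.5,0],[-1,0,0,-3,0],[-1,0,0,-2.8,0],[-1,0,0,-1.6,0],[-1,0,0,-0.5,0]],
])

```text
time_s: 27.28
tcp_pos: [0.598, -0.096, 0.0455]
eef_rot: [179.9, -0.0, -94.9]
contact_force: [0.1, -0.4, -0.7]
gripper_width: 0.0338
gripper_force: 14.9
```

Request:
jog_arm([
  [[-1,0,0,-0.1,0],[-1,0,0,-0.1,0],[-1,0,0,-0.1,0],[-1,0,0,0,0],[-1,0,0,0,0]],
])

```text
time_s: 27.9
tcp_pos: [0.5983, -0.0966, 0.0433]
eef_rot: [-180.0, 0.0, -94.9]
contact_force: [-0.4, 0.0, -1.3]
gripper_width: 0.034
gripper_force: 14.9
```

Request:
jog_arm([
  [[-1,0,-0.1,-0.1,0],[-1,0,0,-0.1,0],[-1,0,0,-0.1,0],[-1,0,0,0,0],[-1,0,0,0,0]],
])

```text
time_s: 28.52
tcp_pos: [0.5983, -0.0975, 0.04]
eef_rot: [180.0, -0.0, -94.9]
contact_force: [-0.3, 0.5, -1.1]
gripper_width: 0.034
gripper_force: 14.9
```

Request:
jog_arm([
  [[-1,0,0,-0.05,0],[-1,0,0,-0.05,0],[-1,0,0,0,0],[-1,0,0,0,0]],
])

```text
time_s: 29.02
tcp_pos: [0.5983, -0.0975, 0.0392]
eef_rot: [-180.0, 0.0, -94.9]
contact_force: [-0.3, 0.3, -0.1]
gripper_width: 0.0338
gripper_force: 14.9
```

Request:
jog_arm([
  [[-1,0,0,-0.03,0],[-0.1,0,0,0,0],[0.1,0,0,0,0],[0.3,0,0,0,0],[0.3,0,0,2,0],[0.3,0,0,4,0],[0.3,0,0,5,0],[0.3,0,0,5,0]],
])

```text
time_s: 30.02
tcp_pos: [0.598, -0.0976, 0.2002]
eef_rot: [180.0, -0.0, -94.9]
contact_force: [1.3, 0.6, -0.4]
gripper_width: 0.0574
gripper_force: 0.0
```

Request:
jog_arm([
  [[0.3,0,0,5,0],[1,-2,2.5,0,0],[1,-2,2.5,0,0],[1,-2.5,3.2,0,0],[1,-2.5,3.2,0,0],[1,-2.5,3.2,0,0],[1,-2.5,3.2,0,0],[1,-2,2.5,0,0]],
])

```text
time_s: 31.02
tcp_pos: [0.4373, 0.1064, 0.2489]
eef_rot: [-180.0, 0.0, -94.9]
contact_force: [0.0, 0.1, -0.4]
gripper_width: 0.0873
gripper_force: 0.0
```

Request:
jog_arm([
  [[1,-2,2.5,0,0],[1,-1.3,2.1,0,0],[1,0,0,0,0]],
])

```text
time_s: 31.4
tcp_pos: [0.4047, 0.1524, 0.249]
eef_rot: [-180.0, 0.0, -94.8]
contact_force: [0.7, -0.9, -0.1]
gripper_width: 0.0876
gripper_force: 0.0
```

```bash
python3 - <<'E'
from w import *
im,i,s=snap("w9")
print(proj(i,[[.405,.152,.155],[.405,.152,.101]]))
a=cv2.resize(im[120:290,230:430],(600,510))
S=r.capture("side");cv2.imwrite("pics/s9.png",S)
cv2.imwrite("pics/w9c.png",np.hstack([cv2.resize(im[120:290,240:410],(400,400)),cv2.resize(S[160:360,300:500],(400,400))]))
E
```

```text
w9 t 31.4 tcp [404.7 152.4 249. ] rot [-180.     0.   -94.8] j [ 47.  -3. -28.  -0. -66. -52.] F [ 0.7 -0.9 -0.1] w 87.6
[[324.50882775 209.99559159]
 [324.601492   190.2237283 ]]
```

View pics/w9c.png

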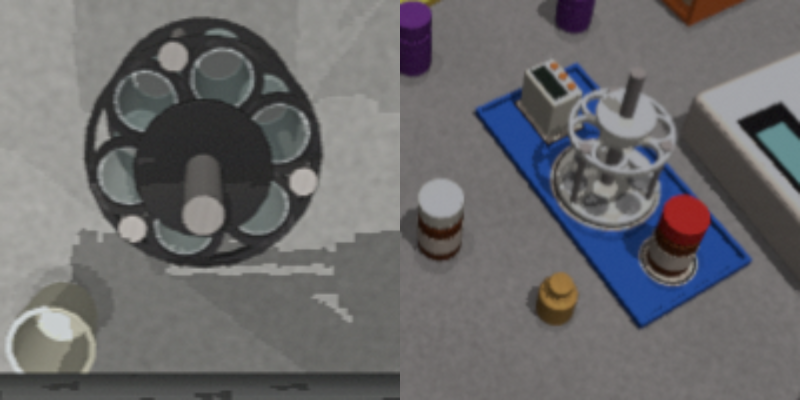

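Blue kit all upright and on its marks. Black spindle top at full-image (326,212) ≈ (404,153) mm.

Request:
jog_arm([
  [[1,0,0,-2.5,0],[1,0,0,-3,0],[1,0,0,-2.5,0],[1,0,0,-2,0],[1,0,0,-1.7,0],[1,0,0,0,0]],
])

```text
time_s: 32.25
tcp_pos: [0.405, 0.1502, 0.1307]
eef_rot: [179.9, -0.1, -95.0]
contact_force: [-0.3, 0.0, -0.1]
gripper_width: 0.0875
gripper_force: 0.0
```

Request:
jog_arm([
  [[-1,0,0,0,0],[-1,0,0,0,0],[-1,0,0,0,0],[-1,0,0,0,0],[-1,0,0,0,0],[-1,0,0,0,0],[-1,0,0,0,0],[-1,0,0,0,0]],
], force=25)

```text
time_s: 33.25
tcp_pos: [0.4052, 0.1515, 0.1317]
eef_rot: [180.0, -0.0, -94.9]
contact_force: [-1.5, 0.8, 0.5]
gripper_width: 0.0133
gripper_force: 0.8
```

Request:
jog_arm([
  [[-1,0,0,0,0],[-1,0,0,0,0],[-1,0,0,0.5,0],[-1,0,0,1.5,0],[-1,0,0,2,0],[-1,0,0,2,0],[-1,0,0,2,0],[-1,0,0,1,0]],
])

```text
time_s: 34.25
tcp_pos: [0.4055, 0.1516, 0.2229]
eef_rot: [-179.9, 0.1, -94.9]
contact_force: [0.2, 0.4, -3.7]
gripper_width: 0.0113
gripper_force: 25.0
```

Request:
jog_arm([
  [[-1,1.5,0.5,0,0],[-1,2.8,1,0,0],[-1,3,1,0,0],[-1,3,1,0,0],[-1,3,1,0,0],[-1,3,1,0,0],[-1,2.5,1,0,0],[-1,1.5,0.5,0,0]],
])

```text
time_s: 35.25
tcp_pos: [0.6095, 0.2216, 0.2197]
eef_rot: [179.9, -0.1, -95.0]
contact_force: [-1.1, 0.2, -2.8]
gripper_width: 0.0114
gripper_force: 25.0
```

```bash
python3 - <<'E'
from w import *
im,i,s=snap("w10")
print(s["gripper_force"],proj(i,[[.614,.132,.004]]))
m=cv2.inRange(cv2.cvtColor(im,cv2.COLOR_BGR2HSV),(0,0,130),(179,70,255))
n,l,st,c=cv2.connectedComponentsWithStats(m)
for k in range(1,n):
    if st[k,4]>400: print(st[k],c[k],atz(i,c[k],.004)*1000)
# big mark from the first wrist-free views
for n_,px in(("w3",None),("w4",None)):pass
T=r.camera_info("top");im=cv2.imread("pics/top0.png")
m=cv2.inRange(cv2.cvtColor(im,cv2.COLOR_BGR2HSV),(0,0,140),(179,60,255));m[:, :170]=0
n,l,st,c=cv2.connectedComponentsWithStats(m[138:210,170:480])
for k in range(1,n):
    if st[k,4]>150: q=c[k]+(170,138);print(st[k],q,np.round(atz(T,q,.004)*1000,1))
E
```

```text
w10 t 35.25 tcp [609.5 221.6 219.7] rot [ 1.799e+02 -1.000e-01 -9.500e+01] j [ 37.  19.  -5.  -0. -66. -42.] F [-1.1  0.2 -2.8] w 11.4
24.998483955860138 [[311.57267014  82.26781233]]
[     0      0    640    279 117811] [354.11233246 127.65280831] [576.56402636 177.6591845    4.        ]
[ 284   56   53   55 2139] [310.23094904  82.7484806 ] [615.30816649 132.32056485   4.        ]
[ 276  126   96   42 1108] [322.07581227 140.45126354] [608.95319923 187.33254691   4.        ]
[  53  311   99   45 3504] [ 99.79309361 331.5119863 ] [885.20443827 383.87692654   4.        ]
[ 501  312   97   44 2556] [538.07511737 327.83372457] [378.59829733 423.86951841   4.        ]
[299 318  35  27 509] [316.65815324 335.21611002] [635.26335669 411.08324676   4.        ]
[  33    6   43   44 1384] [223.56647399 165.61777457] [609.1 222.3   4. ]
[ 84  17  21  20 299] [264.29431438 163.9632107 ] [613.9 132.9   4. ]
[ 217   18   44   43 1367] [408.82662765 176.72713972] [ 590.2 -185.1    4. ]
[185  25  27  20 455] [368.23516484 172.51208791] [598.1 -95.4   4. ]
[269  34  21  19 282] [448.9929078  180.73049645] [ 582.7 -274.7    4. ]
```

Request:
jog_arm([
  [[-1,0,0,-1.5,0],[-1,0,0,-2,0],[-1,0,0,-2,0],[-1,0,0,-1,0],[-1,0,0,-0.8,0],[-1,0,0,-0.5,0],[-1,0,0,-0.3,0],[-1,0,0,0,0]],
])

```text
time_s: 36.3
tcp_pos: [0.6083, 0.2215, 0.1409]
eef_rot: [-180.0, 0.0, -94.9]
contact_force: [0.6, 0.2, -3.4]
gripper_width: 0.0116
gripper_force: 25.0
```

Request:
jog_arm([
  [[-1,0,0,-0.1,0],[-1,0,0,-0.1,0],[-1,0,0,0,0],[-1,0,0,0,0]],
])

```text
time_s: 36.8
tcp_pos: [0.6083, 0.2215, 0.1388]
eef_rot: [-180.0, 0.0, -94.9]
contact_force: [-0.6, -0.5, -2.6]
gripper_width: 0.0113
gripper_force: 25.0
```

Request:
jog_arm([
  [[-1,0.1,0,-0.1,0],[-1,0,0,-0.1,0],[-1,0,0,-0.05,0],[-1,0,0,0,0],[-1,0,0,0,0]],
])

```text
time_s: 37.42
tcp_pos: [0.6093, 0.2215, 0.1363]
eef_rot: [-180.0, 0.0, -94.9]
contact_force: [0.1, -0.9, -3.5]
gripper_width: 0.0114
gripper_force: 25.0
```

Request:
jog_arm([
  [[-1,0,0,-0.05,0],[-1,0,0,0,0],[-1,0,0,0,0]],
])

```text
time_s: 37.8
tcp_pos: [0.6093, 0.2215, 0.1357]
eef_rot: [-180.0, -0.0, -94.9]
contact_force: [0.2, 0.2, -3.1]
gripper_width: 0.0117
gripper_force: 25.0
```

Request:
jog_arm([
  [[-1,0,0,-0.05,0],[-1,0,0,0,0],[-1,0,0,0,0]],
])

```text
time_s: 38.17
tcp_pos: [0.6094, 0.2215, 0.1355]
eef_rot: [-180.0, 0.0, -94.9]
contact_force: [-1.7, 1.0, 0.6]
gripper_width: 0.0115
gripper_force: 25.0
```

Request:
jog_arm([
  [[-1,0,0,-0.03,0],[-1,0,0,0,0],[-1,0,0,0,0]],
])

```text
time_s: 38.55
tcp_pos: [0.6094, 0.2216, 0.1355]
eef_rot: [-180.0, 0.0, -94.9]
contact_force: [-2.8, 0.3, 5.5]
gripper_width: 0.0118
gripper_force: 25.0
```

Request:
jog_arm([
  [[-0.6,0,0,0,0],[-0.3,0,0,0,0],[0,0,0,0,0],[0,0,0,0,0],[0,0,0,2,0],[0,0,0,3,0],[0,0,0,3,0],[0,0,0,3.4,0]],
])

```text
time_s: 39.55
tcp_pos: [0.6091, 0.2213, 0.2496]
eef_rot: [180.0, -0.0, -94.9]
contact_force: [-0.5, 0.7, -0.1]
gripper_width: 0.0442
gripper_force: 0.0
```

Request:
jog_arm([
  [[1,-1.5,-2,0,0],[1,-2.5,-3.2,0,0],[1,-2.5,-3.2,0,0],[1,-2.5,-3.2,0,0],[1,-2.5,-3.2,0,0],[1,-2.5,-3.2,0,0],[1,-2.3,-3.2,0,0],[1,0,0,0,0]],
])

```text
time_s: 40.55
tcp_pos: [0.4449, 0.0079, 0.2494]
eef_rot: [-179.9, 0.0, -95.0]
contact_force: [0.3, 0.4, -0.0]
gripper_width: 0.0876
gripper_force: 0.0
```

```bash
python3 - <<'E'
from cap import *
im,j,s=cap("w11",(50,120,40),(75,255,255),.072,(.446,.009))
cv2.imwrite("pics/w11c.png",np.hstack([cv2.resize(im[120:280,240:400],(400,400)),cv2.resize(r.capture("side")[60:260,180:380],(400,400))]))
E
```

```text
w11 t 40.55 tcp [444.9   7.9 249.4] rot [-179.9    0.   -95. ] j [ 27.  -2. -26.  -0. -66. -32.] F [ 0.3  0.4 -0. ] w 87.6
exp [[323.98071077 183.81546748]]
[ 304  162   40   42 1291] [323.99070488 182.68938807] V [141. 159. 167.] [445.9   7.9  72. ]
circ 323.56622314453125 182.706787109375 20.77203369140625 [446.3   7.9  72. ]
```

View pics/w11c.png

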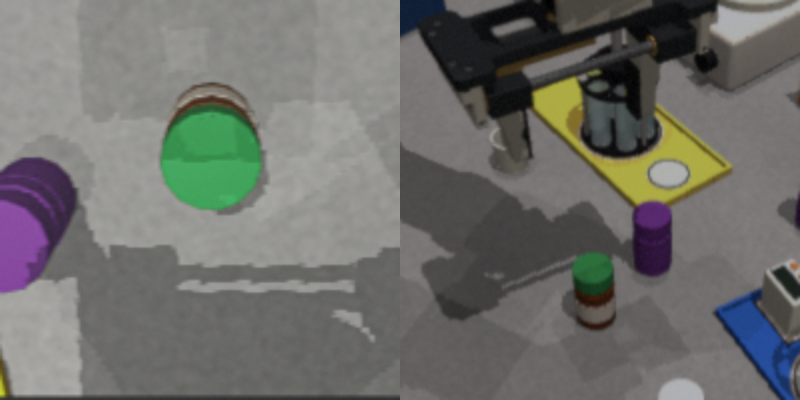

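Green cap centre at full-image (324,184) ≈ (446,9) mm; black basket stands on its mark. Opening only partly, to stay clear of the purple look-alike.

Request:
jog_arm([
  [[0.4,0.1,0.1,0,0],[0.4,0,0,-3,0],[0.4,0,0,-3.5,0],[0.4,0,0,-3.5,0],[0.4,0,0,-3.5,0],[0.4,0,0,-3.4,0],[0.4,0,0,-2.7,0],[0.4,0,0,0,0]],
])

```text
time_s: 41.65
tcp_pos: [0.4463, 0.0104, 0.0511]
eef_rot: [179.7, -0.1, -94.9]
contact_force: [0.9, -0.9, 0.1]
gripper_width: 0.0612
gripper_force: 0.0
```

Request:
jog_arm([
  [[-1,0,0,0,0],[-1,0,0,0,0],[-1,0,0,0,0],[-1,0,0,0,0],[-1,0,0,0,0],[-1,0,0,0,0],[-1,0,0,0,0],[-1,0,0,0,0]],
], force=15)

```text
time_s: 42.65
tcp_pos: [0.4478, 0.0107, 0.0538]
eef_rot: [-179.9, 0.0, -94.9]
contact_force: [-2.0, 0.7, 6.9]
gripper_width: 0.0377
gripper_force: 15.0
```

Request:
jog_arm([
  [[-1,0,0,0.5,0],[-1,0,0,2,0],[-1,0,0,3,0],[-1,0,0,3,0],[-1,0,0,3,0],[-1,0,0,3,0],[-1,0,0,3,0],[-1,0,0,2.2,0]],
])

```text
time_s: 43.65
tcp_pos: [0.4472, 0.0104, 0.2516]
eef_rot: [-179.9, 0.0, -94.9]
contact_force: [0.2, -0.2, -1.4]
gripper_width: 0.0376
gripper_force: 15.0
```

Request:
jog_arm([
  [[-1,1.2,0.9,0,0],[-1,2.2,1.6,0,0],[-1,2.5,1.8,0,0.03],[-1,2.5,1.8,0,0.03],[-1,2.5,1.8,0,0.03],[-1,2.5,1.8,0,0.03],[-1,2.2,1.6,0,0.02],[-1,1.2,1,0,0]],
])

```text
time_s: 44.65
tcp_pos: [0.6159, 0.1344, 0.248]
eef_rot: [179.9, -0.0, -86.9]
contact_force: [-1.1, -0.8, -0.2]
gripper_width: 0.0378
gripper_force: 15.0
```

```bash
python3 - <<'E'
from w import *
im,i,s=snap("w12")
print(s["gripper_force"],proj(i,[[.6145,.1325,.004]]))
m=cv2.inRange(cv2.cvtColor(im,cv2.COLOR_BGR2HSV),(0,0,130),(179,70,255))
n,l,st,c=cv2.connectedComponentsWithStats(m)
for k in range(1,n):
    if st[k,4]>400: print(st[k],c[k],atz(i,c[k],.004)*1000)
E
```

```text
w12 t 44.65 tcp [615.9 134.4 248. ] rot [179.9  -0.  -86.9] j [ 30.  16.  -5.  -0. -69. -27.] F [-1.1 -0.8 -0.2] w 37.8
14.996286481618881 [[325.85694627 167.25273021]]
[     0      0    640    278 112492] [380.04442983 125.97273584] [559.68445332  85.28683605   4.        ]
[ 302  145   47   45 1489] [325.16856951 167.50436535] [615.23528007 132.81785783   4.        ]
[283 205  81  40 953] [319.73032529 218.29380902] [618.26959802 191.61893359   4.        ]
[  53  312   43   44 1429] [ 74.03568929 333.71238628] [918.4853251  360.58213776   4.        ]
[ 559  312   39   39 1189] [577.64928511 329.35576114] [287.64736723 321.69684935   4.        ]
```

Request:
jog_arm([
  [[-1,-0.1,0,-2,0],[-1,0,0,-3,0],[-1,0,0,-3,0],[-1,0,0,-3,0],[-1,0,0,-3,0],[-1,0,0,-2.8,0],[-1,0,0,-1.4,0],[-1,0,0,-0.6,0]],
])

```text
time_s: 45.7
tcp_pos: [0.614, 0.1333, 0.0613]
eef_rot: [180.0, -0.0, -86.9]
contact_force: [-0.9, -0.3, -0.8]
gripper_width: 0.0375
gripper_force: 15.0
```

Request:
jog_arm([
  [[-1,0,0,-0.1,0],[-1,0,0,-0.1,0],[-1,0,0,0,0],[-1,0,0,0,0]],
])

```text
time_s: 46.2
tcp_pos: [0.6145, 0.1336, 0.0605]
eef_rot: [-180.0, 0.0, -86.9]
contact_force: [-0.4, -0.2, -1.3]
gripper_width: 0.038
gripper_force: 15.0
```

Request:
jog_arm([
  [[-1,0,0.05,-0.1,0],[-1,0,0,-0.1,0],[-1,0,0,0,0],[-1,0,0,0,0]],
])

```text
time_s: 46.7
tcp_pos: [0.6143, 0.134, 0.058]
eef_rot: [-180.0, 0.0, -86.9]
contact_force: [-0.1, 0.3, -1.0]
gripper_width: 0.0373
gripper_force: 15.0
```

Request:
jog_arm([
  [[-1,0,0,-0.05,0],[-1,0,0,0,0],[-1,0,0,0,0]],
])

```text
time_s: 47.08
tcp_pos: [0.6143, 0.134, 0.0579]
eef_rot: [-180.0, 0.0, -86.9]
contact_force: [-2.7, 0.3, 6.7]
gripper_width: 0.0377
gripper_force: 15.0
```

Contact; release, rise, and withdraw out of the cameras' view to check.

Request:
jog_arm([
  [[-0.1,0,0,0,0],[0.2,0,0,0,0],[0.4,0,0,0,0],[0.4,0,0,1,0],[0.4,0,0,3,0],[0.4,0,0,5,0],[0.4,0,0,5,0],[0.4,0,0,5,0]],
])

```text
time_s: 48.08
tcp_pos: [0.6141, 0.1338, 0.25]
eef_rot: [-180.0, 0.0, -86.9]
contact_force: [0.6, 0.6, 0.8]
gripper_width: 0.0616
gripper_force: 0.0
```

Request:
jog_arm([
  [[0.4,-4,4,1,0],[0.4,-4,4,1,0],[0.4,-4,4,0,0],[0.4,-4,4,0,0],[0.4,-4,4,0,0],[0.4,-4,5,0,0],[0.4,-4,5,0,0],[0.4,-4,5,0,0]],
])

```text
time_s: 49.08
tcp_pos: [0.2956, 0.4817, 0.2687]
eef_rot: [-180.0, 0.1, -86.9]
contact_force: [0.8, 1.6, 0.3]
gripper_width: 0.0614
gripper_force: 0.0
```

Request:
jog_arm([
  [[0.4,-2,5,0,0],[0.4,-2,4,0,0],[0.4,-2,4,0,0],[0.4,0,0,0,0]],
])

```text
time_s: 49.58
tcp_pos: [0.2355, 0.6125, 0.267]
eef_rot: [180.0, -0.0, -86.8]
contact_force: [0.2, 0.1, -0.6]
gripper_width: 0.0613
gripper_force: 0.0
```

```bash
python3 - <<'E'
from w import *
s=r.get_state();print(s["time_s"],s["tcp_pos"])
t=r.capture("top");S=r.capture("side");cv2.imwrite("pics/tf.png",t);cv2.imwrite("pics/sf.png",S)
cv2.imwrite("pics/f.png",np.vstack([cv2.resize(t[130:300,150:510],(637,300),interpolation=2),cv2.resize(S[60:360,130:500],(637,300) if 0 else (637,290),interpolation=2)]))
T=r.camera_info("top")
print("exp red,green,timer,wsp,bsp",proj(T,[[.5834,-.276,.076],[.6146,.1327,.076],[.598,-.096,.054],[.5905,-.186,.159],[.6093,.2223,.159]]).round(1))
h=cv2.cvtColor(t,cv2.COLOR_BGR2HSV)
for lo,hi in(((0,170,60),(4,255,255)),((50,120,40),(75,255,255))):
    n,l,st,c=cv2.connectedComponentsWithStats(cv2.inRange(h,lo,hi))
    for k in range(1,n):
        if st[k,4]>80:print(st[k],c[k])
E
```

```text
49.575 [0.23552411 0.61249481 0.26700338]
exp red,green,timer,wsp,bsp [[461.5 176.1]
 [259.9 157.8]
 [371.8 169.1]
 [429.4 165.3]
 [204.4 151.9]]
[451 169  18  18 250] [459.612 176.896]
[576 216  38  23 396] [594.84343434 227.77272727]
[252 150  18  19 269] [260.39776952 159.09665428]
[   0  307   83   93 5609] [ 40.25245142 352.21162418]
```

View pics/f.png

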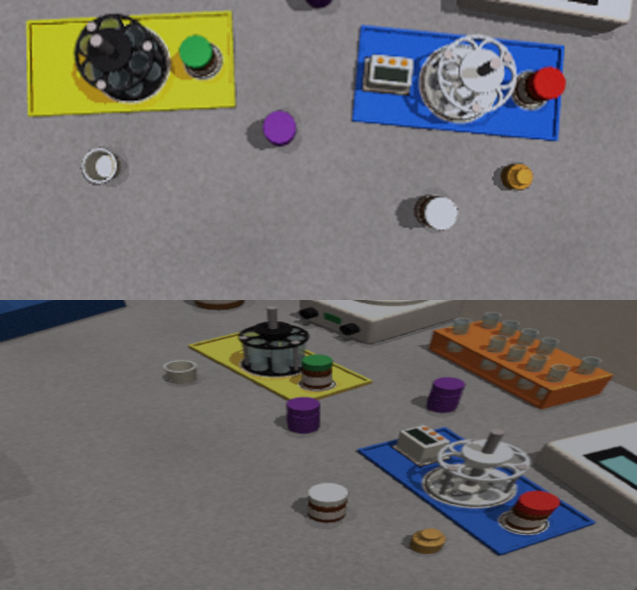

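All five things stand upright on their marks; the white-capped jar, crucible, weight and purple jars are where they were.

```bash
python3 -c "
from plant import r
print(r.close_job())"
```

```text
the job is handed in; nothing more can be done
None
```

Job handed in at about 50 s of the 128 s allowed: all five things stand upright on their marks in the two trays, centred to within a few mm in the last camera check, and the things to be left alone were not moved.

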